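Put the orange battery pack on charge

ROBOT

A 6-joint arm with a two-finger parallel gripper is mounted at the origin on the work surface. World frame = base frame: x ahead of the robot, y to its left, z up, the work surface at z = 0. Lengths are in mm, angles in rad, forces in N, time in s.
With the tool pointing down it reaches from about 325 to 900 mm from the base axis. Payload 3.5 kg.
Tool frame: the origin (TCP) lies midway between the tips of the shut fingers; the grasp point (between the pads) lies 19 mm behind it; z points along the fingers, y is the line along which they close (so a half turn about z gives the same grasp; the last joint's range is limited). The gripper opens to 85 mm and grips with 20 to 120 N. Pads are 22 mm wide; open, the fingers measure 114 mm over their backs; the gripper's body (76 mm by 85 mm) begins 54 mm behind the grasp point. The pads swing forward as they close: fully open they stand 13 mm farther back than shut.
Start: joints at [1.072, 0.276, -0.026, 1.268, 0, 1.467], TCP at [240.972, 576.675, 231.313] pointing down, gripper open.
Joint ranges: [-3.12, 3.12], [-0.85, 1.88], [-1.08, 1.24], [-1.95, 2.15], [-1.57, 1.53], [-3.14, 3.14]. Speed limits (rad/s): [2.57, 2.57, 3.14, 3.14, 3.14, 3.14].

INTERFACE

Orientations are given as a unit quaternion [w, x, y, z].
In Python, from plant import env gives the robot as it stands. The module is installed in compiled form; this text tells all that it offers.
- The arm moves only by the tool play_rows, never from a script. Its argument "moves" is a list of rows, each a list of 7 numbers: the shift along the tool's x, y, z in mm, then the turn, a rotation vector about the tool's x, y, z in rad, then the finger opening in mm, from 0 to 85.4. A call has 1 to 20 rows; each row shifts and turns the commanded pose from where the row before left it, along the tool's axes as they then stand; what a row does not reach is not made up. A row lasts 1/10 s, in which the tool goes at most 50 mm and 8.59 degrees, less where a joint would pass 70% of its speed; a pose out of reach is approached as far as the arm can. A call is refused whole if a number of a shift passes 50 or a number of a turn 0.15, either way. A call with a gripper value outside its range is refused whole. The fingers move at their own pace and stop on an object; "grip_force" is the grip in N (left out, the last holds). Time passes only in rows, so rows that do not move let the fingers close. It gives the time, the measured TCP pose, the force, the opening and the grip force at its end, in the units of the state.
- env.observe(): the state, without advancing time (a new reading comes with each control period).
- env.camera(name): name is "scene" or "top" or "wrist"; returns a dict with "img" (400x640x3 uint8, red, green, blue), "K" (3x3 intrinsics, pixels), "pose" (4x4, takes a point from camera to world coordinates). Camera axes: x right, y down, z forward; pixel columns grow to the right and rows downward; lengths in mm; the calibration is good to about 2 mm. The wrist camera is an equidistant fisheye: a pixel r from the principal point sees the ray r / f radians off the axis. A picture is of the moment at which its call begins. There is no depth.
- env.sign_off(): hands the job in; it is judged then, once.
Trained networks look in the newest picture that a camera, given by its name, has taken for a name from the list of things; names that differ only in an ending like _2 or _b are one class to them, and where a whole thing is asked for, a point or a joint stands for the part that bears it (a point fixed in the world has none). Each returns a list of dicts, best first, with "p" (0 to 1); they miss things now and then, are a little off and sometimes report something else, mostly with a low value. They report only what shows in the picture. A call takes as long as a camera call. They do not tell look-alikes from the thing itself.
- env.find_in(camera, thing): "xyz" ([x, y, z] in mm, in world coordinates, good to about 4 mm: the middle of the surface that is visible of it).
- env.pinpoint(camera, thing): "xyz" ([x, y, z] in mm, in world coordinates, good to about 4 mm: a listed point, or the origin of a listed thing).
The state is a dict: "t": time; "q": joint angles; "joint_vel": joint speeds; "joint_efforts": joint torques, N m; "eef_pos": TCP position; "tool_rot": TCP orientation; "wrist_force": force on the tool from outside, world axes, zero at the start; "torque": the same for the moment, N m; "opening": finger opening in mm; "grip_force": force on a finger pad.
Only numpy, scipy, OpenCV 4.12 (cv2) and the standard library are available. Lean on these libraries where they do the work, as an engineer would, in place of code of your own. Each camera call takes 0.05 s, during which the arm holds its last target. There are 200 camera calls.

TASK

Put the orange battery pack of the strapping tool on charge: slide it upright, brass-contact end first, along the dock's ledge into the bay and push it on through the drag of the plug contacts until you feel it come up hard against the hidden stop. Push gently, so that the dock is never strained, then let go and leave the pack fully home; leave the blue pack and the other things on the bench where they are.

Things in the scene. Friction and masses are not known exactly. Their poses are not given: they have to be found in the camera images.
- pack: the orange battery pack: a box 100 mm long (its x) x 46 wide (y) x 40 high (z), 0.25 to 0.5 kg, lying upright on the bench, a black band round its tail. Origin: centre of its underside; x points to the nose, the end with two brass contacts, which goes into the bay first; z up
- pack_nose (a point): on the orange pack: middle of the lower edge of its nose (50 mm ahead of the pack's origin); axes as the pack's
- pack_tail (a point): on the orange pack: middle of the lower edge of its tail (50 mm behind the pack's origin), the end to push
- dock: the charging dock, fixed to the bench, 250 mm long (x) x 100 wide x 75 high. Origin on the bench under it; x points along the bay, inwards. A black ledge, 12 mm high and 100 mm wide, runs from x = -130 to -30 mm; at -30 mm the grey covered bay begins, its cover's top 61 mm above the bench. With the pack in the bay, 45 N of contact force (push and floor load added up) strains it; a push of 15 to 22 N is enough
- bay_mouth (a point): centre of the bay's mouth at floor level (12 mm above the bench, level with the ledge); x points into the bay, z up. Bay: 49 mm wide, 43 high, closed at the back. Two yellow cheeks, tops 44 mm above the bench, funnel into it: 18 mm before the mouth they stand 64 mm apart inside, about 85 mm outside. With the pack home 22 to 66 mm of its tail stand out of the mouth
- contacts (a joint): travel in m of the contact block inside the bay, out of sight: 0 untouched, 0.008 pushed back onto the hard stop; it stays where pushed. The nose meets it 26 to 70 mm past the mouth (different every time); it then drags with about 5 N for 8 mm, on top of the pack's sliding friction of 1 to 3 N (more if pressed down), and stops hard
- spare_pack: a blue battery pack of the same shape and size, not to be used: leave it alone. Origin: centre of its underside
- tape_roll: bystander: roll of brown packing tape lying flat, 104 mm across, 48 high. Origin: centre of its underside
- mug: bystander: white mug, 80 mm across, 95 high. Origin: centre of its underside
- scanner: bystander: grey and black hand-held scanner lying down, 160 mm long (x), 50 wide, 32 high. Origin: underside, 80 mm from either end
- small_parcel: bystander: small brown parcel with red tape, 140 x 110 x 60 mm high. Origin: centre of its underside
Not all that is in view belongs to the job. Of the things like the pack, leave any that is red; of the rest the larger one is meant.

How it is judged (in metres and radians):
On the way, in this order (a step that is already met when the one before it is completed fails the run):
1. the nose of the orange pack is inside the mouth of the bay, level on its floor (y of pack_nose in the frame of bay_mouth between -0.006 and 0.006 m and z of pack_nose in the frame of bay_mouth between -0.004 and 0.006 m and x of pack_nose in the frame of bay_mouth above 0.008 m), for 0.1 s.
2. the pack has pushed the contact block home (y of pack_nose in the frame of bay_mouth between -0.006 and 0.006 m and z of pack_nose in the frame of bay_mouth between -0.004 and 0.006 m and value of joint contacts above 0.0065 m and x of pack_nose in the frame of bay_mouth above 0.028 m and angle between the x axis of pack and the x axis of dock, either way round below 0.08 rad and angle between pack's own z axis and vertical below 0.1 rad), for 0.2 s.
At the end, for the whole second after the job is handed in: The orange pack sits in the bay nose first, its contact block pushed back by more than 6.5 of its 8 mm, the nose more than 28 mm past the mouth, within 6 mm sideways and -4 to +6 mm in height of the bay's centre line and floor, within 0.08 rad of the bay's direction, upright within 0.1 rad, at rest (all of step 2 and linear speed of pack below 0.01 m/s); the robot touches nothing.
It fails at once if with the pack's nose more than 20 mm inside the bay, the dock was loaded with more than 45 N (contact force between dock and anything else above 45 N and x of pack_nose in the frame of bay_mouth above 0.02 m and y of pack_nose in the frame of bay_mouth between -0.02 and 0.02 m).
It fails at once if the blue pack was moved by more than 25 mm (distance of spare_pack from where it was at the start of the episode above 0.025 m).
It fails at once if a bystander (tape roll, mug, scanner, small parcel) was moved by more than 25 mm (distance of any of tape_roll, mug, scanner, small_parcel from where it was at the start of the episode above 0.025 m).
It also fails if it takes over 72 s, if anything falls off the work surface, if the arm or the gripper's body presses on something with over 40 N, if the wrist force passes 120 N, or if a joint passes its speed limit or range.

## Working session

There is one attempt and no reset: what is moved stays moved. The work goes in short steps, Python scripts to look and compute and a tool call to move; the robot and the scene stay as the last step left them, time stands still between calls to the robot, and variables do not carry over. Pictures are saved under pics/ and viewed, at most 10 in all, crops included, and the job is handed in when it is done.

Besides the shell and the picture viewer there is one more tool, called after ">>>" as name(argument=value, ...) on one line, values as JSON. play_rows: Moves the arm, as the interface text tells. Its arguments: {"type":"object","properties":{"moves":{"type":"array"},"grip_force":{"type":"number"}},"required":["moves"]}

```bash
mkdir -p pics; python3 - <<'E'
from plant import env
import cv2
for c in ("top","scene"):
    r=env.camera(c); cv2.imwrite(f"pics/{c}0.png",r["img"][:,:,::-1])
    print(c,r["K"].tolist(),r["pose"].round(3).tolist())
    for t in ("pack","pack_nose","pack_tail","dock","bay_mouth","spare_pack","tape_roll","mug","scanner","small_parcel"):
        print(t,[(round(d["p"],2),[round(float(v)) for v in d["xyz"]]) for d in env.pinpoint(c,t)[:4]])
s=env.observe();print(s)
E
```

```text
top [[418.0124309857115, 0.0, 313.435724574685], [0.0, 418.0124309857115, 211.17703152398047], [0.0, 0.0, 1.0]] [[0.015, -0.989, 0.148, 388.021], [-1.0, -0.015, 0.007, -15.211], [-0.005, -0.148, -0.989, 1141.182], [0.0, 0.0, 0.0, 1.0]]
pack [(0.89, [475, -291, 6]), (0.86, [492, -168, 0]), (0.7, [349, -382, 1])]
pack_nose [(0.81, [463, -170, -8]), (0.71, [388, -349, -2])]
pack_tail [(0.94, [427, -289, 1]), (0.71, [310, -417, 1]), (0.58, [530, -166, 2])]
dock [(0.85, [620, -9, -4]), (0.63, [527, -293, -3]), (0.46, [712, 277, -1])]
bay_mouth [(0.92, [590, -1, 10])]
spare_pack [(0.56, [464, 284, -2])]
tape_roll [(0.97, [711, 278, 0])]
mug [(0.91, [707, -282, 4])]
scanner [(0.58, [583, 438, -4])]
small_parcel [(0.8, [588, -462, 2]), (0.36, [710, 278, 5])]
scene [[402.41217113806533, 0.0, 322.4725644420959], [0.0, 402.41217113806533, 201.7604002439579], [0.0, 0.0, 1.0]] [[0.217, 0.608, -0.764, 1458.58], [0.976, -0.124, 0.179, -217.834], [0.014, -0.784, -0.621, 795.908], [0.0, 0.0, 0.0, 1.0]]
pack [(0.92, [351, -385, -2]), (0.87, [477, -290, -2]), (0.78, [496, -167, -2]), (0.75, [713, -278,
[... 448 characters left out ...]
4])]
{'t': 1.1, 'q': array([ 1.07158063e+00,  2.76422201e-01, -2.64102825e-02,  1.26801144e+00,
       -2.56197871e-05,  1.46738695e+00]), 'joint_vel': array([-0.0005166 , -0.00110156, -0.00156608,  0.00026906, -0.00017683,
       -0.00041544]), 'joint_efforts': array([ 7.65962704e-04, -4.45501900e+01,  2.95569706e+01,  8.11232458e-04,
       -2.28491751e-05,  1.07168648e-05]), 'eef_pos': array([240.98536556, 576.65813941, 231.29463785]), 'tool_rot': array([ 5.16942186e-06,  1.96613849e-01,  9.80481001e-01, -2.65298482e-05]), 'wrist_force': array([ 0.64936275, -0.26127461,  0.70963886]), 'torque': array([-0.00339295, -0.03847145,  0.05458311]), 'grip_force': 0.0, 'opening': 85.0960765944881}
```

View pics/top0.png

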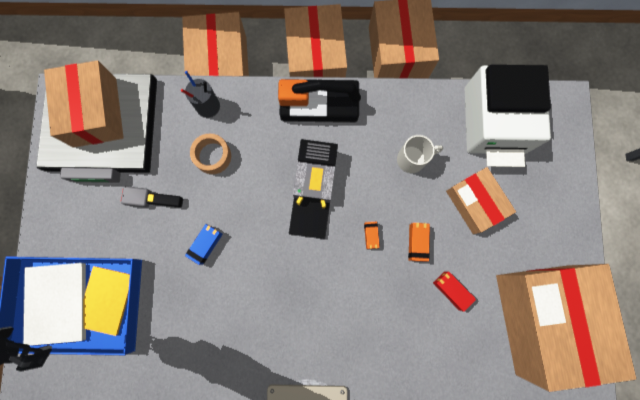

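```bash
python3 - <<'E'
import cv2
i=cv2.imread("pics/top0.png")[270:390,370:490]  
j=cv2.imread("pics/scene0.png")
import numpy as np
cv2.imwrite("pics/crop1.png",np.hstack([cv2.resize(i,(400,400),interpolation=cv2.INTER_CUBIC),cv2.resize(j,(400,400*400//640)) if 0 else cv2.resize(j[100:300,60:260],(400,400),interpolation=cv2.INTER_CUBIC)]))
E
```

```text
(no output)
```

View pics/crop1.png

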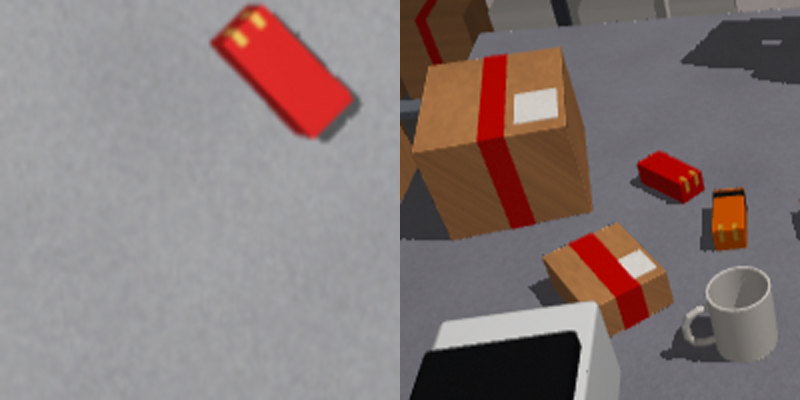

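View pics/scene0.png

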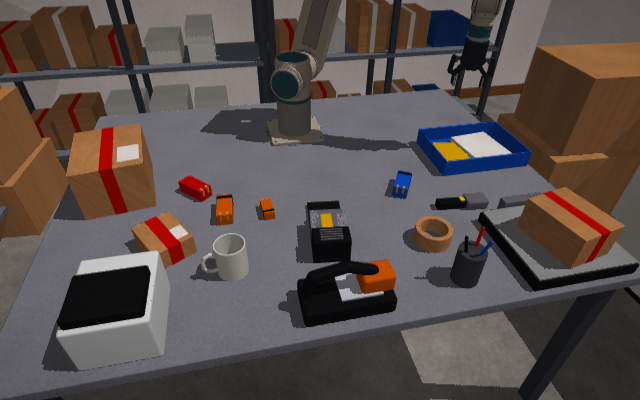

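```bash
cat > h.py <<'E'
import numpy as np, cv2
from plant import env
def proj(r,P):
    T=np.linalg.inv(r["pose"]); p=np.atleast_2d(P)@T[:3,:3].T+T[:3,3]; q=p@r["K"].T
    return q[:,:2]/q[:,2:]
def unproj(r,uv,z):
    uv=np.atleast_2d(uv).astype(float); K=r["K"]
    d=np.c_[(uv[:,0]-K[0,2])/K[0,0],(uv[:,1]-K[1,2])/K[1,1],np.ones(len(uv))]@r["pose"][:3,:3].T
    o=r["pose"][:3,3]; return o+d*((z-o[2])/d[:,2])[:,None]
def unfish(r,uv,z):
    uv=np.atleast_2d(uv).astype(float); K=r["K"]
    a=(uv-K[:2,2])/K[0,0]; t=np.linalg.norm(a,axis=1); s=np.where(t>1e-9,np.sin(t)/np.maximum(t,1e-9),1)
    d=np.c_[a*s[:,None],np.cos(t)]@r["pose"][:3,:3].T
    o=r["pose"][:3,3]; return o+d*((z-o[2])/d[:,2])[:,None]
E
python3 - <<'E'
from h import *
r=env.camera("top"); im=r["img"][:,:,::-1].copy()
hsv=cv2.cvtColor(im,cv2.COLOR_BGR2HSV)
c=cv2.resize(im[205:320,350:490],(700,575),interpolation=cv2.INTER_CUBIC); cv2.imwrite("pics/crop2.png",c)
m=cv2.inRange(hsv,(6,150,80),(18,255,255)); n,l,s,ct=cv2.connectedComponentsWithStats(m)
for k in range(1,n):
    if s[k,4]>60 and 300<ct[k][0]<450 and ct[k][1]>200:
        pts=np.argwhere(l==k)[:,::-1].astype(np.float32); b=cv2.boxPoints(cv2.minAreaRect(pts)); print(s[k],b.round(1).tolist(),unproj(r,b,40).round(1).tolist())
d=cv2.resize(im[130:245,270:360],(450,575),interpolation=cv2.INTER_CUBIC); cv2.imwrite("pics/crop3.png",d)
E
```

```text
[409 223  21  31 579] [[408.20001220703125, 252.3000030517578], [409.79998779296875, 222.39999389648438], [429.6000061035156, 223.5], [428.0, 253.39999389648438]] [[447.2, -257.6, 40.0], [526.3, -263.1, 40.0], [524.3, -315.4, 40.0], [445.3, -309.3, 40.0]]
[365 226  14  23 280] [[364.29998779296875, 226.5], [377.1000061035156, 225.39999389648438], [379.0, 247.39999389648438], [366.1000061035156, 248.5]] [[513.7, -142.7, 40.0], [517.0, -176.6, 40.0], [458.9, -181.0, 40.0], [455.6, -147.3, 40.0]]
[409 257  20   4  69] [[409.0, 257.0], [428.0, 257.0], [428.0, 260.0], [409.0, 260.0]] [[435.1, -259.4, 40.0], [435.8, -309.1, 40.0], [428.0, -308.9, 40.0], [427.3, -259.3, 40.0]]
```

View pics/crop2.png

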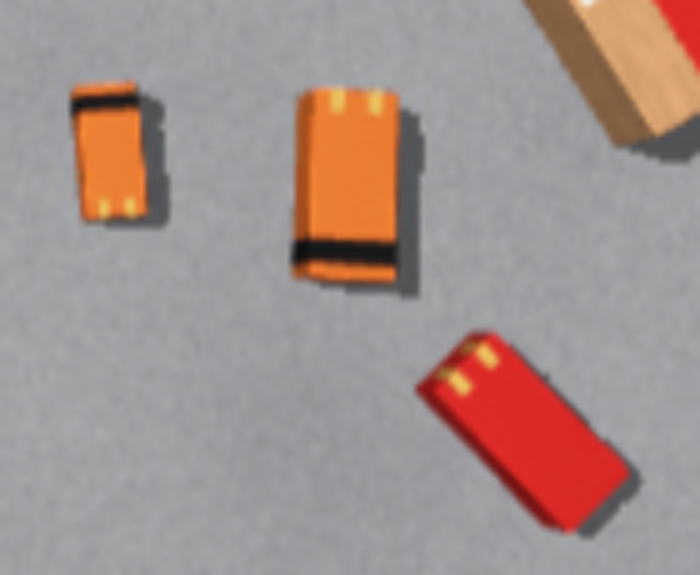

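View pics/crop3.png

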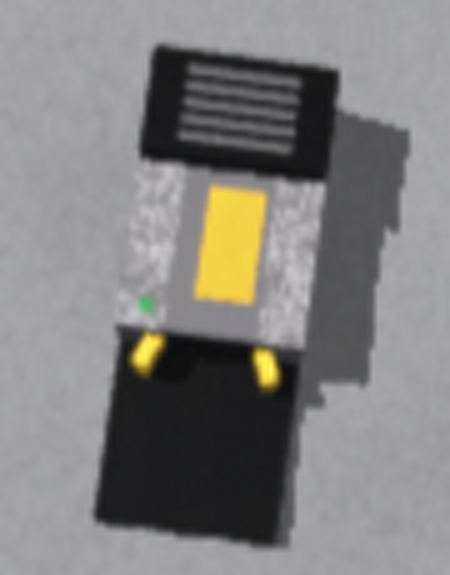

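Look-alikes: the small orange one at (372,235), the large orange one at (420,242) and the red one at (455,290). The large orange one is meant, because red is excluded and it is the larger of the rest. The crop confirms it: 100x46 mm, black tail band, brass nose pointing +x. The dock's black ledge front runs from (289,234) to (325,239), and its yellow cheeks are at (299,201) and (323,204).

```bash
python3 - <<'E'
from h import *
r=env.camera("top")
o=np.array([270,130])
for z,p in ((12,[(95,520),(283,547)]),(61,[(118,325),(300,350),(140,157),(325,180)]),(75,[(155,45),(338,70),(325,180),(140,157)]),(40,[(308,90),(400,95),(397,282),(307,262)])):
    q=np.array(p)/5+(np.array([350,205]) if z==40 else o); print(z,unproj(r,q,z)[:,:2].round(1).tolist())
E
```

```text
12 [[493.3, 58.0], [480.2, -44.0]]
61 [[591.7, 45.2], [579.8, -50.6], [682.8, 35.6], [671.6, -62.9]]
75 [[740.2, 28.2], [727.8, -68.7], [668.0, -62.3], [679.0, 34.9]]
40 [[524.8, -268.0], [522.9, -316.6], [424.4, -312.5], [434.1, -265.7]]
```

>>> play_rows(moves=[[0,0,0,0,0,-0.132,85],[0,0,0,0,0,-0.132,85],[0,0,0,0,0,-0.131,85],[-11,-40,0,0,0,0,85],[-11,-40,0,0,0,0,85],[-11,-40,0,0,0,0,85],[-11,-40,0,0,0,0,85],[-11,-40,0,0,0,0,85],[-11,-40,0,0,0,0,85],[-11,-40,0,0,0,0,85],[-11,-40,0,0,0,0,85],[-11,-40,0,0,0,0,85],[-11,-40,0,0,0,0,85],[-11,-40,0,0,0,0,85],[-11,-40,0,0,0,0,85],[-11,-40,0,0,0,0,85],[-11,-40,0,0,0,0,85],[-11,-40,0,0,0,0,85],[-11,-40,0,0,0,0,85],[-11,-40,0,0,0,0,85]])

```text
t: 3.2
eef_pos: [427.6, -105.3, 231.6]
tool_rot: [0.0, 0.001, 1.0, -0.0]
wrist_force: [0.9, -0.2, 0.9]
opening: 84.7
grip_force: 0.0
```

>>> play_rows(moves=[[-6,-31,5,0,0,0,85],[-6,-31,5,0,0,0,85],[-6,-31,10,0,0,0,85],[-5,-31,10,0,0,0,85],[-5,-31,10,0,0,0,85],[-5,-31,10,0,0,0,85],[0,0,0,0,0,0,85],[0,0,0,0,0,0,85]])

```text
t: 4.0
eef_pos: [459.9, -289.7, 180.9]
tool_rot: [-0.0, 0.001, 1.0, 0.001]
wrist_force: [-0.0, -0.4, 0.4]
opening: 85.1
grip_force: 0.0
```

```bash
python3 - <<'E'
from h import *
r=env.camera("wrist"); cv2.imwrite("pics/w1.png",r["img"][:,:,::-1]); print(r["K"].round(1).tolist(),r["pose"].round(3).tolist())
for t in ("pack","pack_nose","pack_tail"): print(t,[(round(d["p"],2),np.round(d["xyz"],1).tolist()) for d in env.pinpoint("wrist",t)[:3]])
print(env.observe()["eef_pos"])
E
```

```text
[[309.7, 0.0, 323.2], [0.0, 309.7, 200.7], [0.0, 0.0, 1.0]] [[0.001, 0.957, 0.291, 384.695], [1.0, -0.001, 0.0, -290.947], [0.001, 0.291, -0.957, 323.974], [0.0, 0.0, 0.0, 1.0]]
pack [(0.79, [480.6, -290.3, 3.0]), (0.64, [348.9, -383.9, -2.3]), (0.63, [496.7, -169.2, 0.2])]
pack_nose [(0.84, [459.9, -172.8, 1.4]), (0.55, [381.1, -346.7, -0.2])]
pack_tail [(0.93, [432.4, -292.6, 3.3]), (0.73, [311.3, -413.9, 0.7]), (0.7, [530.4, -163.6, 2.8])]
[ 460.31825132 -288.63095058  181.80993661]
```

View pics/w1.png

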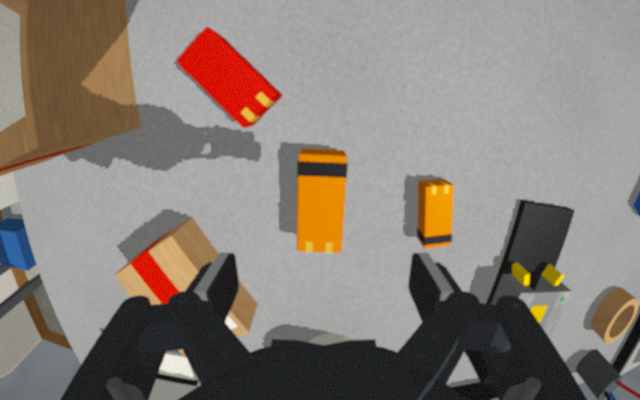

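The wrist view shows the big orange pack at (322,200): tail band at the top (y≈170), brass nose at (320,248). It is almost aligned with the tool.

```bash
python3 - <<'E'
from h import *
r=env.camera("wrist")
hsv=cv2.cvtColor(r["img"],cv2.COLOR_RGB2HSV); hsv[:130]=0;hsv[265:]=0;hsv[:,:285]=0;hsv[:,365:]=0
m=cv2.inRange(hsv,(5,150,60),(30,255,255))
E=[]
for y in (185,195,205,215,225,235):
    x=np.flatnonzero(m[y]); P=unfish(r,[(x[0]-.0,y+.5),(x[-1]+1,y+.5)],40); E.append(P.ravel()); print(y,x[0],x[-1],P[:,:2].round(1).tolist())
E=np.array(E)
print("yaw L,R",np.polyfit(E[:,0],E[:,1],1)[0],np.polyfit(E[:,3],E[:,4],1)[0])
ys=np.flatnonzero(m[:,322]); print(ys[0],ys[-1],unfish(r,[(322,ys[0]),(322,ys[-1]+1)],40)[:,:2].round(1), unfish(r,[(322,ys[0])],0).round(1))
E
```

```text
185 297 343 [[456.9, -314.8], [456.9, -270.2]]
195 297 342 [[466.8, -315.0], [466.8, -271.0]]
205 296 342 [[476.9, -316.3], [476.8, -270.8]]
215 296 341 [[487.2, -316.5], [487.1, -271.5]]
225 296 340 [[497.7, -316.8], [497.6, -272.3]]
235 297 340 [[508.5, -316.1], [508.4, -272.1]]
yaw L,R -0.03347220077836493 -0.039135684282400086
149 249 [[ 422.1 -291.1]
 [ 524.6 -291.1]] [[ 427.3 -291.2    0. ]]
```

>>> play_rows(moves=[[0,-4,30,0,0,0.036,85],[0,0,35,0,0,0,85],[0,0,35,0,0,0,85],[0,0,30,0,0,0,85],[0,0,25,0,0,0,85],[0,0,13,0,0,0,85],[0,0,8,0,0,0,85],[0,0,0,0,0,0,85],[0,0,0,0,0,0,40],[0,0,0,0,0,0,30],[0,0,0,0,0,0,30],[0,0,0,0,0,0,30],[0,0,0,0,0,0,30],[0,0,0,0,0,0,30],[0,0,0,0,0,0,30],[0,0,0,0,0,0,30],[0,0,0,0,0,0,30],[0,0,0,0,0,0,30]], grip_force=60)

```text
t: 6.05
eef_pos: [461.3, -294.3, 6.7]
tool_rot: [0.001, 0.018, 1.0, -0.001]
wrist_force: [-0.3, 0.1, 6.4]
opening: 45.2
grip_force: 62.6
```

>>> play_rows(moves=[[0,0,-10,0,0,0,30],[0,0,-25,0,0,0,30],[0,0,-30,0,0,0,30],[0,0,-30,0,0,0.045,30],[0,0,-15,0,0,0.045,30],[10,34,-10,0,0,0,30],[10,34,-10,0,0,0,30],[10,34,-5,0,0,0,30],[11,34,0,0,0,0,30],[11,33,0,0,0,0,30],[0,0,0,0,0,0,30],[0,0,0,0,0,0,30],[0,0,0,0,0,0,30]])

```text
t: 7.35
eef_pos: [430.3, -119.9, 140.5]
tool_rot: [0.0, 0.064, 0.998, -0.0]
wrist_force: [0.3, 0.0, -2.6]
opening: 45.1
grip_force: 62.5
```

```bash
python3 - <<'E'
from h import *
r=env.camera("wrist"); cv2.imwrite("pics/w2.png",r["img"][:,:,::-1]); np.save("w2.npy",r,allow_pickle=True)
for t in ("pack","pack_nose","bay_mouth","dock"): print(t,[(round(d["p"],2),np.round(d["xyz"],1).tolist()) for d in env.pinpoint("wrist",t)[:3]])
env.camera("top")
for t in ("pack_nose","bay_mouth","dock"): print(t,[(round(d["p"],2),np.round(d["xyz"],1).tolist()) for d in env.pinpoint("top",t)[:3]])
s=env.observe();print(s["eef_pos"],s["tool_rot"],s["wrist_force"],s["opening"])
E
```

```text
pack [(0.77, [347.7, -382.9, -2.6]), (0.61, [448.2, -121.3, 138.7])]
pack_nose [(0.67, [380.8, -346.5, -2.0])]
bay_mouth []
dock []
pack_nose [(0.93, [390.3, -348.5, 1.2]), (0.38, [496.0, -129.5, 132.3])]
bay_mouth [(0.93, [588.4, -2.6, 11.9]), (0.46, [707.3, -276.6, 2.5])]
dock [(0.95, [620.6, -5.7, -2.4])]
[ 430.08647123 -119.55328436  140.23674653] [-9.16116380e-05  6.36173705e-02  9.97974359e-01  2.71988619e-05] [-0.52340247  0.10513838 -2.61748356] 45.224726308193056
```

View pics/w2.png

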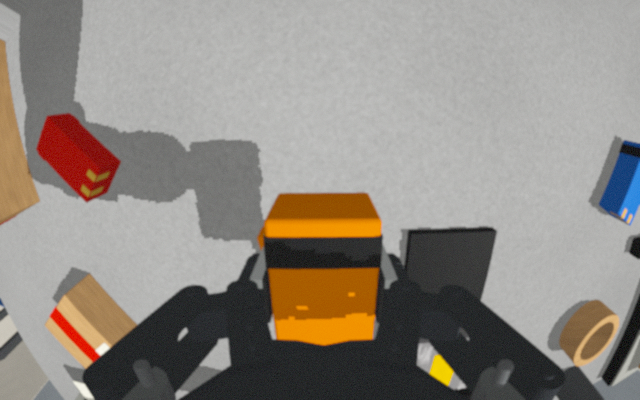

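```bash
python3 - <<'E'
from h import *
r=np.load("w2.npy",allow_pickle=True).item()
g=cv2.cvtColor(r["img"],cv2.COLOR_RGB2GRAY).astype(int)
# front edge: per column first dark row ; right edge: per row last dark col
F=[];R=[]
for x in range(415,490,6):
    y=np.argmin(np.diff(g[210:250,x]))+211; F.append((x+.5,y))
for y in range(236,290,6):
    x=np.argmax(np.diff(g[y,470:515]))+471; R.append((x,y+.5))
F=unfish(r,F,12);R=unfish(r,R,12)
pf=np.polyfit(F[:,1],F[:,0],1);pr=np.polyfit(R[:,0],R[:,1],1);print(pf,pr)
print(F[:,:2].round(1).tolist());print(R[:,:2].round(1).tolist())
print(unfish(r,[(407,231),(494,229)],12).round(1))
E
```

```text
[1.24560413e-01 4.82730995e+02] [-1.08774061e-01  1.10007086e+02]
[[478.9, -36.6], [477.6, -30.4], [479.6, -24.1], [481.7, -17.8], [481.6, -11.3], [482.6, -4.8], [482.5, 1.9], [483.5, 8.7], [483.5, 15.5], [485.7, 22.6], [486.8, 29.8], [486.8, 37.0], [489.1, 44.6]]
[[500.8, 55.2], [507.8, 54.6], [515.0, 54.0], [522.3, 53.5], [529.8, 53.1], [537.2, 51.3], [545.0, 51.0], [552.6, 49.3], [560.8, 49.0]]
[[478.7 -45.3  12. ]
 [491.6  53.   12. ]]
```

>>> play_rows(moves=[[-13,33,0,0,0,0,30],[-13,33,0,0,0,0,30],[-13,34,0,0,0,0,30],[-13,33.6,0,0,0,-0.005,30],[0,0,20,0,0,0,30],[0,0,30,0,0,0,30],[0,0,30,0,0,0,30],[0,0,20,0,0,0,30],[0,0,10,0,0,0,30],[0,0,0,0,0,0,30],[0,0,0,0,0,0,30]])

```text
t: 8.9
eef_pos: [499.4, 6.5, 31.0]
tool_rot: [0.001, 0.061, 0.998, -0.0]
wrist_force: [0.7, -0.0, -2.0]
opening: 45.5
grip_force: 63.0
```

```bash
python3 - <<'E'
from h import *
r=env.camera("top"); a=r["img"][130:245,270:360,::-1]
for t in ("pack_nose","pack_tail","bay_mouth"): print(t,[(round(d["p"],2),np.round(d["xyz"],1).tolist()) for d in env.pinpoint("top",t)[:3]])
r2=env.camera("scene"); b=r2["img"][170:290,270:390,::-1]
cv2.imwrite("pics/p1.png",np.hstack([cv2.resize(a,(391,500),interpolation=cv2.INTER_CUBIC),cv2.resize(b,(400,500),interpolation=cv2.INTER_CUBIC)]))
for t in ("pack_nose","bay_mouth"): print(t,[(round(d["p"],2),np.round(d["xyz"],1).tolist()) for d in env.pinpoint("scene",t)[:3]])
s=env.observe();print(s["eef_pos"],s["tool_rot"],s["wrist_force"],s["opening"])
E
```

```text
pack_nose [(0.7, [387.4, -348.2, -0.2]), (0.57, [461.6, -171.7, -4.2])]
pack_tail [(0.61, [526.8, -166.6, 2.3]), (0.58, [310.4, -414.5, 1.4]), (0.56, [587.0, -461.3, 0.5])]
bay_mouth []
pack_nose [(0.72, [386.5, -348.2, -0.9]), (0.66, [569.3, 0.4, 20.6]), (0.52, [457.2, -172.4, 0.5])]
bay_mouth [(0.61, [585.3, -3.7, 11.3])]
[499.10928597   6.60551713  31.01865004] [ 6.77241718e-04  6.08445415e-02  9.98147024e-01 -4.27479012e-05] [ 0.26291545  0.14848801 -1.85696725] 45.22309906106872
```

View pics/p1.png

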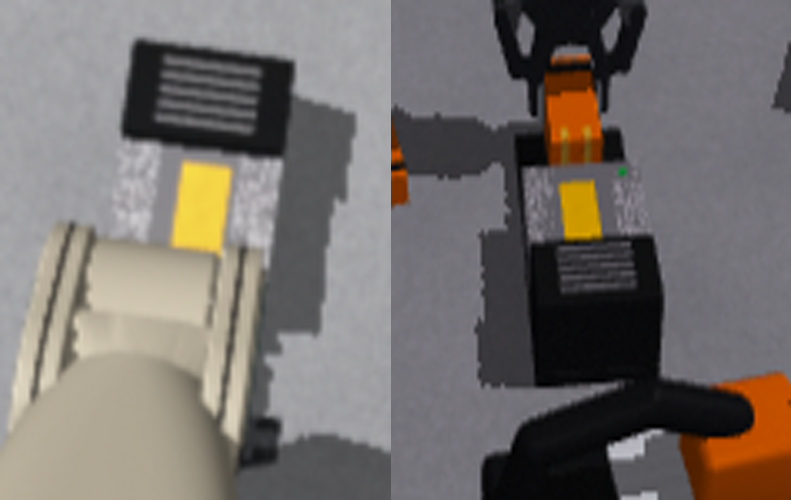

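The scene view puts the pack's contacts (mid at x≈576 in the crop) in line with the dock's label axis. I lower it and advance.

>>> play_rows(moves=[[0,0,5,0,0,0,30],[0,0,4,0,0,0,30],[0,0,2,0,0,0,30],[0,0,0,0,0,0,30],[-4,0,0,0,0,0,30],[-4,0,0,0,0,0,30],[-4,0,0,0,0,0,30],[-4,0,0,0,0,0,30],[-3,0,0,0,0,0,30],[-3,0,0,0,0,0,30],[0,0,0,0,0,0,30]])

```text
t: 10.35
eef_pos: [521.1, 3.9, 19.4]
tool_rot: [0.0, 0.061, 0.998, -0.0]
wrist_force: [-0.1, -0.5, -2.1]
opening: 45.2
grip_force: 63.1
```

>>> play_rows(moves=[[-2,0,0,0,0,0,30],[-2,0,0,0,0,0,30],[-2,0,0,0,0,0,30],[-2,0,0,0,0,0,30],[0,0,0,0,0,0,30]])

```text
t: 10.85
eef_pos: [528.8, 3.0, 19.4]
tool_rot: [0.0, 0.061, 0.998, -0.0]
wrist_force: [0.5, -1.1, -3.2]
opening: 45.3
grip_force: 63.1
```

>>> play_rows(moves=[[-2,0,0,0,0,0,30],[-2,0,0,0,0,0,30],[-2,0,0,0,0,0,30],[-2,0,0,0,0,0,30],[0,0,0,0,0,0,30]])

```text
t: 11.35
eef_pos: [536.8, 2.0, 19.4]
tool_rot: [0.0, 0.061, 0.998, -0.0]
wrist_force: [0.2, 0.1, -3.2]
opening: 45.4
grip_force: 63.1
```

>>> play_rows(moves=[[-2,0,0,0,0,0,30],[-2,0,0,0,0,0,30],[-1,0,0.5,0,0,0,30],[0,0,0,0,0,0,30],[0,0,0,0,0,0,60],[0,0,0,0,0,0,75],[0,0,0,0,0,0,75],[0,0,0,0,0,0,75],[0,0,0,0,0,0,75]])

```text
t: 12.25
eef_pos: [541.3, 1.5, 19.0]
tool_rot: [0.0, 0.061, 0.998, -0.0]
wrist_force: [-0.4, -0.2, -0.9]
opening: 74.6
grip_force: 0.0
```

>>> play_rows(moves=[[0,0,-20,0,0,0,75],[0,0,-25,0,0,0,75],[0,0,-20,0,0,0,75],[20,0,0,0,0,0,40],[25,0,0,0,0,0,0],[20,0,0,0,0,0,0],[0,0,0,0,0,0,0],[0,0,0,0,0,0,0],[0,0,0,0,0,0,0],[0,0,0,0,0,0,0],[0,0,0,0,0,0,0]], grip_force=30)

```text
t: 13.35
eef_pos: [477.6, 9.2, 83.9]
tool_rot: [0.0, 0.061, 0.998, -0.0]
wrist_force: [0.2, 0.4, -0.3]
opening: -0.0
grip_force: 0.0
```

```bash
python3 - <<'E'
from h import *
r=env.camera("wrist"); r2=env.camera("top")
cv2.imwrite("pics/p2.png",np.hstack([cv2.resize(r["img"][100:400,180:460,::-1],(420,450)),cv2.resize(r2["img"][130:245,270:360,::-1],(352,450),interpolation=cv2.INTER_CUBIC)]))
s=env.observe();print(s["eef_pos"],s["wrist_force"],s["opening"])
E
```

```text
[477.16842101   9.26271367  83.75566977] [ 0.75804302  0.72771983 -0.05655585] 0.20407086213207767
```

View pics/p2.png

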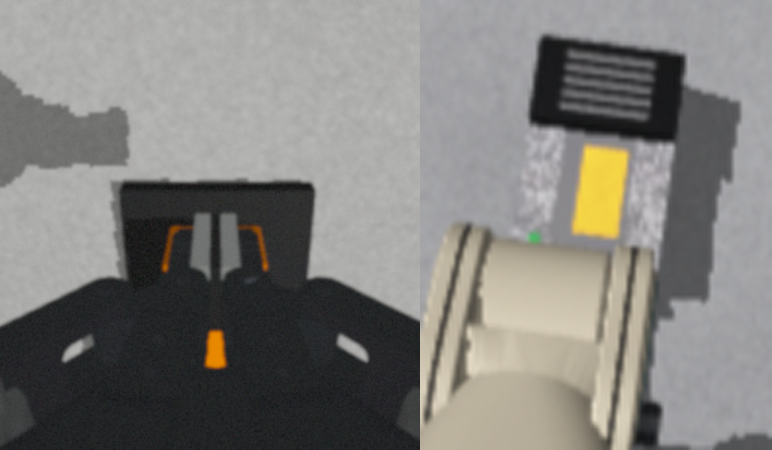

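The wrist view shows the pack upright on the ledge, its tail rim at about (215,230) in the crop, centred behind the shut fingers. I lower behind the tail.

>>> play_rows(moves=[[0,0,20,0,0,0,0],[0,0,20,0,0,0,0],[0,0,10,0,0,0,0],[0,0,6,0,0,0,0],[0,0,0,0,0,0,0],[-4,0,0,0,0,0,0],[-4,0,0,0,0,0,0],[-2,0,0,0,0,0,0],[0,0,0,0,0,0,0]])

```text
t: 14.35
eef_pos: [487.8, 8.0, 28.4]
tool_rot: [0.001, 0.061, 0.998, -0.0]
wrist_force: [0.9, -0.2, 0.8]
opening: -0.2
grip_force: 0.0
```

>>> play_rows(moves=[[-2,0,0,0,0,0,0],[-2,0,0,0,0,0,0],[-2,0,0,0,0,0,0],[-2,0,0,0,0,0,0],[0,0,0,0,0,0,0]])

```text
t: 14.85
eef_pos: [495.0, 7.1, 27.9]
tool_rot: [0.0, 0.061, 0.998, -0.0]
wrist_force: [0.6, 0.4, -0.7]
opening: 0.4
grip_force: 0.0
```

>>> play_rows(moves=[[-2,0,0,0,0,0,0],[-2,0,0,0,0,0,0],[0,0,0,0,0,0,0]])

```text
t: 15.15
eef_pos: [498.7, 6.6, 27.8]
tool_rot: [-0.0, 0.061, 0.998, 0.0]
wrist_force: [0.5, 0.7, -0.1]
opening: 0.1
grip_force: 0.0
```

>>> play_rows(moves=[[-2,0,0,0,0,0,0],[-2,0,0,0,0,0,0],[0,0,0,0,0,0,0]])

```text
t: 15.45
eef_pos: [502.9, 6.1, 27.8]
tool_rot: [0.0, 0.061, 0.998, -0.0]
wrist_force: [-0.6, -0.4, -0.5]
opening: -0.1
grip_force: 0.0
```

>>> play_rows(moves=[[-2,0,0,0,0,0,0],[-2,0,0,0,0,0,0],[0,0,0,0,0,0,0]])

```text
t: 15.75
eef_pos: [504.4, 6.0, 27.2]
tool_rot: [-0.002, 0.061, 0.998, 0.0]
wrist_force: [-4.3, -0.1, 2.7]
opening: -0.1
grip_force: 2.6
```

>>> play_rows(moves=[[-2,0,0,0,0,0,0],[-1,0,0,0,0,0,0],[0,0,0,0,0,0,0]])

```text
t: 16.05
eef_pos: [506.4, 5.7, 27.0]
tool_rot: [-0.003, 0.061, 0.998, 0.0]
wrist_force: [-6.7, 0.7, 3.1]
opening: 0.1
grip_force: 3.2
```

>>> play_rows(moves=[[-2,0,0,0,0,0,0],[-1,0,0,0,0,0,0],[0,0,0,0,0,0,0]])

```text
t: 16.35
eef_pos: [509.2, 5.4, 26.9]
tool_rot: [-0.003, 0.061, 0.998, 0.0]
wrist_force: [-6.0, 0.2, 2.7]
opening: -0.1
grip_force: 3.2
```

>>> play_rows(moves=[[-2,0,0,0,0,0,0],[-2,0,0,0,0,0,0],[0,0,0,0,0,0,0]])

```text
t: 16.65
eef_pos: [512.2, 5.0, 26.7]
tool_rot: [-0.004, 0.061, 0.998, 0.0]
wrist_force: [-8.4, 1.7, 3.0]
opening: 0.2
grip_force: 4.2
```

>>> play_rows(moves=[[-2,0,0,0,0,0,0],[-2,0,0,0,0,0,0],[0,0,0,0,0,0,0]])

```text
t: 16.95
eef_pos: [512.1, 5.1, 25.7]
tool_rot: [-0.008, 0.061, 0.998, 0.0]
wrist_force: [-15.6, 2.1, 6.9]
opening: 0.1
grip_force: 7.2
```

>>> play_rows(moves=[[-2,0,0,0,0,0,0],[-2,0,0,0,0,0,0],[0,0,0,0,0,0,0]])

```text
t: 17.25
eef_pos: [512.0, 5.1, 24.7]
tool_rot: [-0.012, 0.061, 0.998, 0.001]
wrist_force: [-19.6, 1.8, 9.9]
opening: -0.2
grip_force: 10.2
```

It came up hard at x≈512 (19.6 N). I back off and measure how far the tail stands out of the mouth.

>>> play_rows(moves=[[4,0,0,0,0,0,0],[8,0,0,0,0,0,0],[10,0,0,0,0,0,0],[0,0,-20,0,0,0,0],[15,0,-40,0,0,0,0],[20,-30,-40,0,0,0,0],[10,-40,-20,0,0,0,0],[0,-40,0,0,0,0,0],[0,-20,0,0,0,0,0],[0,0,0,0,0,0,0],[0,0,0,0,0,0,0]])

```text
t: 18.35
eef_pos: [444.2, -115.7, 145.4]
tool_rot: [0.001, 0.061, 0.998, -0.0]
wrist_force: [0.0, 0.5, 0.6]
opening: -0.0
grip_force: 0.0
```

```bash
python3 - <<'E'
from h import *
r=env.camera("wrist"); r2=env.camera("top")
np.save("w3.npy",r,allow_pickle=True);np.save("t3.npy",r2,allow_pickle=True)
cv2.imwrite("pics/p3.png",np.hstack([cv2.resize(r["img"][100:400,340:640,::-1],(500,500),interpolation=cv2.INTER_CUBIC),cv2.resize(r2["img"][150:250,280:340,::-1],(300,500),interpolation=cv2.INTER_CUBIC)]))
for c in("top","wrist"):
  for t in ("pack","pack_tail","bay_mouth"): print(c,t,[(round(d["p"],2),np.round(d["xyz"],1).tolist()) for d in env.pinpoint(c,t)[:5]])
s=env.observe();print(s["eef_pos"],s["wrist_force"],s["opening"])
E
```

```text
top pack [(0.56, [575.2, -1.7, 16.8])]
top pack_tail [(0.92, [314.3, -416.1, -0.6]), (0.82, [523.1, 7.0, 13.9])]
top bay_mouth [(0.65, [590.2, -2.5, 9.8])]
wrist pack [(0.91, [347.8, -382.3, -3.7]), (0.58, [573.6, -1.0, 17.1])]
wrist pack_tail [(0.97, [532.7, -166.1, 4.2]), (0.89, [526.8, 1.0, 15.2]), (0.63, [314.1, -415.2, 1.2])]
wrist bay_mouth []
[ 443.8140261  -114.82292659  144.82905651] [ 0.7004602  -0.11120314 -0.85887852] 0.08358234860724094
```

View pics/p3.png

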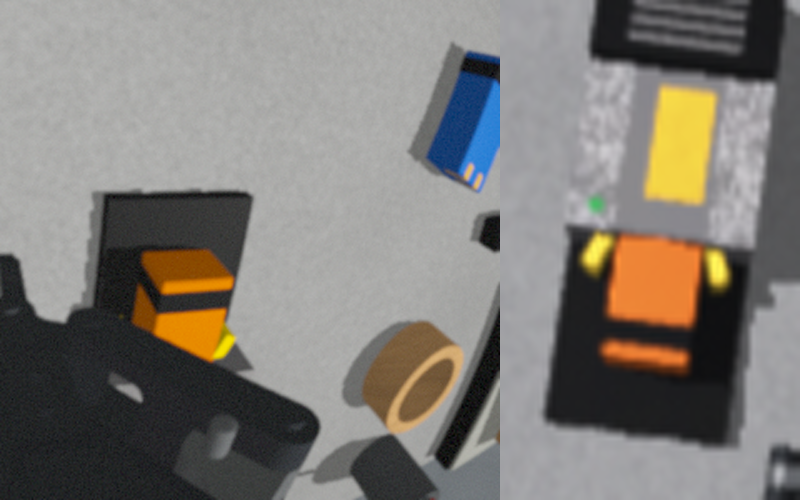

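```bash
python3 - <<'E'
from h import *
r=np.load("t3.npy",allow_pickle=True).item()
u=np.array([.9926,-.122])
a=unproj(r,[(312,197.6)],61)[0,:2]
for y in (353,363,372): 
    b=unproj(r,[(280+145/5,150+y/5)],52)[0,:2]; print(y,b,(a-b)@u)
print(a)
# pack yaw from left/right edges of top face (crop coords)
e=np.array([(618,240),(605,325),(703,245),(695,328)])-[500,0]; P=unproj(r,e/5+[280,150],52)[:,:2]; print(P.round(1))
w=np.load("w3.npy",allow_pickle=True).item(); c=np.array([(150,252),(208,250),(232,288),(145,290)])*.6+[340,100]
print(unfish(w,c[:2],12).round(1)[:, :2],unfish(w,c[2:],52).round(1)[:, :2]," band/tail top")
E
```

```text
353 [525.67674017   3.75579211] 60.239193616359266
363 [520.38881932   3.66592135] 65.47701961325328
372 [515.63613261   3.58514715] 70.18468199425173
[585.50475489  -3.24343908]
[[585.8  19.1]
 [540.2  25.1]
 [583.7 -26. ]
 [539.3 -22.3]]
[[521.3 -15. ]
 [526.7  25.5]] [[532.2  24.5]
 [522.6 -30.8]]  band/tail top
```

```bash
python3 -c "
from plant import env
print(env.sign_off())"
```

```text
the job is handed in; nothing more can be done
None
```

The job is handed in: the orange pack is in the bay nose first. It moved about 8–9 mm against the contact drag, then stopped hard at about 20 N of push. About 60–65 mm of its tail stands out of the mouth, near the long end of the 22–66 mm home range. The robot was clear of everything. The hand-in gave no verdict, so the contact block's travel is judged from force and position only.

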